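# Pack the lamp kit tray: alternate the brackets, seat the collar

## Robot

A 6-joint arm with a two-finger parallel gripper is mounted at the origin on a cart in front of the work surface, level with it; the furniture and walls round the work are solid. World frame = base frame: x ahead of the robot, y to its left, z up, the work surface at z = 0. Lengths are in m, angles in rad, forces in N, time in s.
With the tool pointing down it reaches from about 0.325 to 0.85 m from the base axis. Payload 4.4 kg.
Tool frame: the origin (TCP) lies midway between the tips of the shut fingers; the grasp point (between the pads) lies 19 mm behind it; z points along the fingers, y is the line along which they close (so a half turn about z gives the same grasp; the last joint's range is limited). The gripper opens to 94 mm and grips with 3 to 60 N. Pads are 16 mm wide; open, the fingers measure 119 mm over their backs; the gripper's body (75 mm by 177 mm) begins 78 mm behind the grasp point.
Start: joints at [-1.433, 0.207, 1.542, -0, 1.393, -0.15], TCP at [0.164, -0.551, 0.205] pointing down, gripper open.
Joint ranges: [-2.73, 2.73], [-0.86, 2.22], [0.23, 2.46], [-1.11, 4.25], [0.08, 2.63], [-2.82, 2.82]. Speed limits (rad/s): [2.79, 2.79, 3.14, 3.14, 3.14, 3.14].

## Interface

Orientations are given as [roll, pitch, yaw] about the fixed x, y, z axes, in that order (R = Rz(yaw) Ry(pitch) Rx(roll)).
In Python, from plant import bot, optics gives the robot as it stands. Calls block until the motion is done:
- bot.move_to(position, orientation): joint-space move of the TCP to a pose.
- bot.move_l(position, rotation=None, rate=0.15): straight line of the TCP; rotation=None keeps the orientation; rate is the mean speed in m/s.
- bot.goto_joints(angles): joint-space move.
- bot.set_gripper(opening): opening from 0.0 (shut) to 1.0 (fully open); the grip force is fixed at half the most; returns when the fingers have stopped.
- bot.hold(seconds).
- bot.ik(position, orientation): joint angles nearest the present ones, or None.
- optics.grab_frame(name): name is "scene" or "top"; returns a dict with "color" (400x640x3 uint8, red, green, blue), "z_map" (400x640 float32, m along the optical axis (not along the pixel's ray), 0 where there is no reading), "intrinsics" (3x3 intrinsics, pixels), "origin" and "attitude" of the camera in the world. Camera axes: x right, y up, looking along -z (the intrinsics and any distortion apply to the point x, -y, -z); pixel columns grow to the right and rows downward; lengths in m; the calibration is good to about 2 mm. A picture is of the moment at which its call begins.
A pose or a line that the arm cannot do raises bot.IKError and nothing moves.
- bot.sign_off(): hands the job in; it is judged then, once.
Readings, each from a call of its own:
- bot.read_clock(): time.
- bot.read_q(): joint angles.
- bot.read_joint_velocities(): joint speeds.
- bot.read_joint_torque(): joint torques, N m.
- bot.read_position(): TCP position.
- bot.read_tcp_rot(): TCP orientation.
- bot.read_force(): force on the tool from outside, world axes, zero at the start.
- bot.read_wrist_torque(): the same for the moment, N m.
- bot.read_grip_width(): opening from 0.0 (shut) to 1.0 (fully open).
- bot.read_grip_force(): force on a finger pad.
Only numpy, scipy, OpenCV 4.12 (cv2) and the standard library are available. Lean on these libraries where they do the work, as an engineer would, in place of code of your own. Each camera call takes 0.05 s, during which the arm holds its last target. There are 200 camera calls.

## Task

Pack the plywood kit tray for one lamp: lay the three brackets with two equal legs flat in the fenced bay as one level pile, bosses up, each turned half round against the one below so that it clears the boss beneath, and stand the shorter cardboard tube upright over the round wooden spigot of the tray, fully down. The bracket with one short leg and the taller tube belong to another lamp: leave them where they are.

Things in the scene. Friction and masses are not known exactly. Their poses are not given: they have to be found in the camera images.
- tray: fixed plywood tray, 232 mm (x) by 126 mm (y); origin under its centre at desk height, z up. Its board's top is 12 mm up. Bay: 106 mm square centred at tray x -0.050, y 0, sides along x and y, 40 mm high fence at its 4 corners, open for 62 mm mid-side but for a 4 mm rim; 8 mm play round the brackets' 90 mm outline. Spigot: upright peg 36 mm across, 26 mm high on the board at tray x +0.068, y 0
- bracket_a_heel (a point): one of three alike wooden L brackets, 15 mm thick, lying flat, boss up, 90 g. Legs 34 mm wide, 90 mm long over the outside. A round boss (30 mm across, 14 mm high) stands on the heel, where the legs meet. This point: centre of the 34 mm square heel, below the boss, 7.5 mm above the underside. Its x and y axes run along the two legs, which end 73 mm from this point; z up
- bracket_b_heel (a point): one of three alike wooden L brackets, 15 mm thick, lying flat, boss up, 90 g. Legs 34 mm wide, 90 mm long over the outside. A round boss (30 mm across, 14 mm high) stands on the heel, where the legs meet. This point: centre of the 34 mm square heel, below the boss, 7.5 mm above the underside. Its x and y axes run along the two legs, which end 73 mm from this point; z up
- bracket_c_heel (a point): one of three alike wooden L brackets, 15 mm thick, lying flat, boss up, 90 g. Legs 34 mm wide, 90 mm long over the outside. A round boss (30 mm across, 14 mm high) stands on the heel, where the legs meet. This point: centre of the 34 mm square heel, below the boss, 7.5 mm above the underside. Its x and y axes run along the two legs, which end 73 mm from this point; z up
- bracket_short_heel (a point): the look-alike bracket to be left: the same make with the same boss, but one leg (along its y) is only 62 mm long over the outside; the other 90 mm (along its x). Point and axes as on the others
- tube_short_mid (a point): the shorter of two standing cardboard tubes, 72 mm tall, 68 mm outside and about 50 mm inside diameter, open at both ends; this point: its centre, 36 mm above its lower end, z along the tube. Weight about 60 g
- tube_tall_mid (a point): the look-alike tube to be left: same diameters, 88 mm tall; this point: its centre, 44 mm above its lower end

How it is judged:
At the end, for the whole second after the job is handed in: Three equal brackets flat (4 deg) in the bay (heels within 41 mm of its centre in tray x, y), layers 15 mm apart +-4, middle heel over 50 mm from the other two, those within 25 mm; short tube on the spigot within 11 mm, seated +-4 mm, upright; all at rest, released, look-alikes unmoved (x of bracket_a_heel in the frame of tray between -0.091 and -0.009 m and y of bracket_a_heel in the frame of tray between -0.041 and 0.041 m and angle between each of bracket_a_heel, bracket_b_heel, bracket_c_heel, tube_short_mid's own z axis and vertical below 0.07 rad and linear speed of each of bracket_a, bracket_b, bracket_c, tube_short below 0.02 m/s and x of bracket_b_heel in the frame of tray between -0.091 and -0.009 m and y of bracket_b_heel in the frame of tray between -0.041 and 0.041 m and x of bracket_c_heel in the frame of tray between -0.091 and -0.009 m and y of bracket_c_heel in the frame of tray between -0.041 and 0.041 m and ((z of bracket_a_heel in the frame of tray between 0.0155 and 0.0235 m and z of bracket_b_heel in the frame of tray between 0.0305 and 0.0385 m and z of bracket_c_heel in the frame of tray between 0.0455 and 0.0535 m and horizontal distance between bracket_a_heel and bracket_b_heel above 0.05 m and horizontal distance between bracket_b_heel and bracket_c_heel above 0.05 m and horizontal distance between bracket_a_heel and bracket_c_heel below 0.025 m) or (z of bracket_a_heel in the frame of tray between 0.0155 and 0.0235 m and z of bracket_c_heel in the frame of tray between 0.0305 and 0.0385 m and z of bracket_b_heel in the frame of tray between 0.0455 and 0.0535 m and horizontal distance between bracket_a_heel and bracket_c_heel above 0.05 m and horizontal distance between bracket_c_heel and bracket_b_heel above 0.05 m and horizontal distance between bracket_a_heel and bracket_b_heel below 0.025 m) or (z of bracket_b_heel in the frame of tray between 0.0155 and 0.0235 m and z of bracket_a_heel in the frame of tray between 0.0305 and 0.0385 m and z of bracket_c_heel in the frame of tray between 0.0455 and 0.0535 m and horizontal distance between bracket_b_heel and bracket_a_heel above 0.05 m and horizontal distance between bracket_a_heel and bracket_c_heel above 0.05 m and horizontal distance between bracket_b_heel and bracket_c_heel below 0.025 m) or (z of bracket_b_heel in the frame of tray between 0.0155 and 0.0235 m and z of bracket_c_heel in the frame of tray between 0.0305 and 0.0385 m and z of bracket_a_heel in the frame of tray between 0.0455 and 0.0535 m and horizontal distance between bracket_b_heel and bracket_c_heel above 0.05 m and horizontal distance between bracket_c_heel and bracket_a_heel above 0.05 m and horizontal distance between bracket_b_heel and bracket_a_heel below 0.025 m) or (z of bracket_c_heel in the frame of tray between 0.0155 and 0.0235 m and z of bracket_a_heel in the frame of tray between 0.0305 and 0.0385 m and z of bracket_b_heel in the frame of tray between 0.0455 and 0.0535 m and horizontal distance between bracket_c_heel and bracket_a_heel above 0.05 m and horizontal distance between bracket_a_heel and bracket_b_heel above 0.05 m and horizontal distance between bracket_c_heel and bracket_b_heel below 0.025 m) or (z of bracket_c_heel in the frame of tray between 0.0155 and 0.0235 m and z of bracket_b_heel in the frame of tray between 0.0305 and 0.0385 m and z of bracket_a_heel in the frame of tray between 0.0455 and 0.0535 m and horizontal distance between bracket_c_heel and bracket_b_heel above 0.05 m and horizontal distance between bracket_b_heel and bracket_a_heel above 0.05 m and horizontal distance between bracket_c_heel and bracket_a_heel below 0.025 m)) and x of tube_short_mid in the frame of tray between 0.057 and 0.079 m and y of tube_short_mid in the frame of tray between -0.011 and 0.011 m and z of tube_short_mid in the frame of tray between 0.044 and 0.052 m); the robot touches nothing.
It fails at once if the bracket with the short leg is moved by more than 30 mm (distance of bracket_short_heel from where it was at the start of the episode above 0.03 m).
It fails at once if the taller tube is moved by more than 30 mm (distance of tube_tall_mid from where it was at the start of the episode above 0.03 m).
It also fails if it takes over 120 s, if anything falls off the work surface, if the arm or the gripper's body presses on something with over 40 N, if the wrist force passes 120 N, or if a joint passes its speed limit or range.

## Working session

There is one attempt and no reset: what is moved stays moved. The work goes in short steps, each a Python script; the robot and the scene stay as the last script left them, time stands still between calls to the robot, and variables do not carry over. Pictures are saved under pics/ and viewed, at most 14 in all, crops included, and the job is handed in when it is done.

```bash
mkdir -p pics; ls
python3 - <<'E'
from plant import bot, optics
import cv2, numpy as np
for n in ["scene","top"]:
    f=optics.grab_frame(n); cv2.imwrite(f"pics/{n}0.png",f["color"][:,:,::-1]); np.savez(f"{n}0.npz",**f)
    print(n,f["intrinsics"].tolist(),f["origin"],f["attitude"],f.keys())
print(bot.read_tcp_rot(),bot.read_clock())
E
```

```text
pics
scene [[415.2149648500241, 0.0, 313.0514815008682], [0.0, 415.2149648500241, 196.46127943107962], [0.0, 0.0, 1.0]] [-0.42149253  0.45372175  0.74545406] [ 0.98206535 -0.00820817 -2.04416004] dict_keys(['color', 'z_map', 'intrinsics', 'origin', 'attitude'])
top [[518.2792340575176, 0.0, 313.5209878748745], [0.0, 518.2792340575176, 194.35317705457553], [0.0, 0.0, 1.0]] [ 0.3308867  -0.00867219  1.60587257] [ 0.07216701 -0.00232338 -1.59782612] dict_keys(['color', 'z_map', 'intrinsics', 'origin', 'attitude'])
[-3.13959829e+00 -2.73988411e-04  2.88798389e-01] 0.1
```

View pics/top0.png

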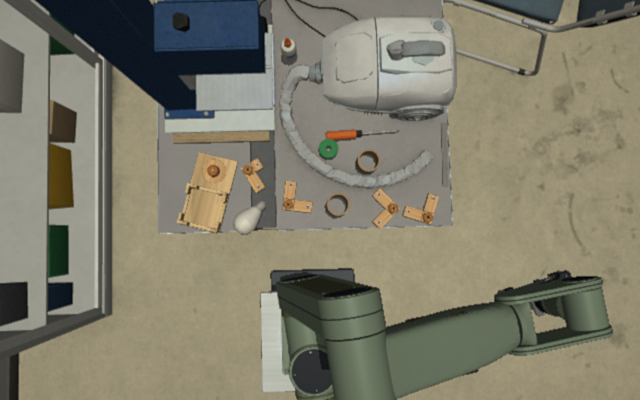

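View pics/scene0.png

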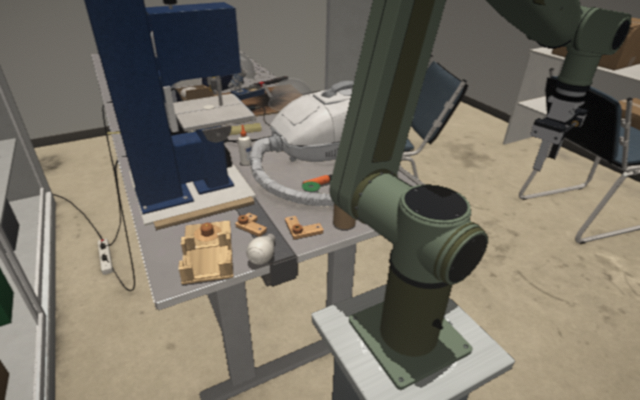

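The top view shows the tray at about (208,192) with its spigot up at (215,170). Four brackets have bosses near (250,169), (289,204), (393,208) and (428,216), and the tubes are at (368,160) and (337,205). The scene view shows a drill press behind the tray and a bulb beside it at (260,250). Next I'll rectify the top view onto the desk plane.

```bash
cat > h.py <<'E'
import numpy as np, cv2
from scipy.spatial.transform import Rotation as Ro
def cam(f):
    R=Ro.from_euler('xyz',f["attitude"]).as_matrix()@np.diag([1,-1,-1]); return R,f["origin"],f["intrinsics"]
def cloud(f):
    R,o,K=cam(f); z=f["z_map"]; v,u=np.mgrid[:z.shape[0],:z.shape[1]]
    p=np.stack([(u-K[0,2])/K[0,0]*z,(v-K[1,2])/K[1,1]*z,z],-1)@R.T+o; p[z==0]=np.nan; return p
def proj(f,P):
    R,o,K=cam(f); q=(np.asarray(P)-o)@R; q=q/q[...,2:]; return (q@K.T)[...,:2]
def ray(f,uv,h):  # pixel -> world at height h
    R,o,K=cam(f); d=R@np.linalg.solve(K,[uv[0],uv[1],1]); return o+d*(h-o[2])/d[2]
def rect(f,x0,x1,y0,y1,h,s): # image: row 0 = x1, col 0 = y1; s px per m
    X=x1-(np.arange(int((x1-x0)*s))+.5)/s; Y=y1-(np.arange(int((y1-y0)*s))+.5)/s
    P=np.stack([*np.broadcast_arrays(X[:,None],Y[None],np.float64(h))],-1); m=proj(f,P).astype(np.float32)
    return cv2.remap(f["color"],m[...,0],m[...,1],cv2.INTER_CUBIC)
E
python3 - <<'E'
from h import *
f=dict(np.load("top0.npz")); p=cloud(f)
np.set_printoptions(precision=4,suppress=True)
for n,(u,v) in dict(desk=(300,180),spig=(214,170),bay=(203,208),board=(230,165),b1=(249,169),b2=(289,204),b3=(393,208),b4=(428,216),leg=(300,206),dark=(263,150),bulb=(246,220),tubeA=(368,160),tubeB=(337,205),hose=(380,180),plank=(220,136),stand=(225,115),head=(200,30)).items(): print(n,p[v,u])
for u,v in [(368,160),(337,205)]:
    w=p[v-16:v+17,u-16:u+17,2]; print("tube top",np.nanpercentile(w,[10,50,80,90,97,99]))
im=rect(f,.25,.65,-.45,.5,0.015,820)
for y in np.arange(-.4,.5,.1): cv2.line(im,(int((.5-y)*820),0),(int((.5-y)*820),8),(255,0,0),1)
for x in np.arange(.3,.65,.1): cv2.line(im,(0,int((.65-x)*820)),(8,int((.65-x)*820)),(255,0,0),1)
cv2.imwrite("pics/r0.png",im[:,:,::-1]); print(im.shape)
E
```

```text
desk [0.4927 0.0253 0.0008]
spig [0.5273 0.2865 0.0313]
bay [0.4132 0.3262 0.0087]
board [0.5446 0.2412 0.0071]
b1 [0.5283 0.1803 0.025 ]
b2 [0.4172 0.06   0.0302]
b3 [ 0.3967 -0.2569  0.0252]
b4 [ 0.3694 -0.3624  0.0267]
leg [0.411  0.027  0.0155]
dark [ 0.5905  0.1388 -0.0033]
bulb [0.3712 0.1873 0.0645]
tubeA [ 0.5501 -0.1888 -0.0028]
tubeB [ 0.4118 -0.0875 -0.0009]
hose [ 0.4813 -0.2171  0.049 ]
plank [0.6355 0.2701 0.0122]
stand [0.7028 0.2547 0.0055]
head [0.7557 0.2136 0.5549]
tube top [-0.0051  0.0014  0.039   0.0675  0.072   0.0744]
tube top [-0.0059 -0.0003  0.0064  0.0827  0.0886  0.0916]
(328, 779, 3)
```

View pics/r0.png

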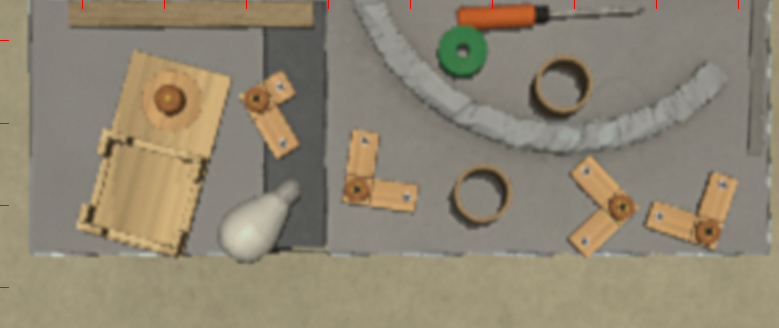

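Tube A (y≈-0.19) reads 72 mm tall, so it is the short one; tube B is the 88 mm one. The bracket at (256,98), next to the tray, is the look-alike. The equal brackets are at (357,188), (622,207) and (708,231). Next I'll fit the outlines with known-size 3-D models.

```bash
cat > fit.py <<'E'
from h import *
from scipy.optimize import minimize
S=6
def wood(f):
    c=cv2.resize(f["color"],None,fx=S,fy=S,interpolation=cv2.INTER_CUBIC).astype(float)
    return np.clip(((c[...,0]-c[...,2])-25)/30,0,1)   # red-blue: wood vs grey
def box(x0,x1,y0,y1,z0,z1): return np.array([[x,y,z] for x in(x0,x1) for y in(y0,y1) for z in(z0,z1)])
def cyl(x,y,r,z0,z1):
    a=np.linspace(0,2*np.pi,40); return np.concatenate([np.c_[x+r*np.cos(a),y+r*np.sin(a),0*a+z] for z in(z0,z1)])
def bracket(ly=.073): return [box(-.017,.073,-.017,.017,0,.015),box(-.017,.017,-.017,ly,0,.015),cyl(0,0,.015,.015,.029)]
def tray():
    L=[box(-.116,.116,-.063,.063,0,.012)]
    for sx in(-1,1):
        for sy in(-1,1):
            X=sorted([sx*.031,sx*.061]); Y=sorted([sy*.031,sy*.061])
            L+=[box(X[0]-.05,X[1]-.05,*sorted([sy*.053,sy*.061]),.012,.052),box(*(np.array(sorted([sx*.053,sx*.061]))-.05),*Y,.012,.052)]
    return L
def render(f,parts,q,off,shape,z0=0):
    m=np.zeros(shape,np.uint8); c,s=np.cos(q[2]),np.sin(q[2])
    for P in parts:
        W=np.c_[q[0]+c*P[:,0]-s*P[:,1],q[1]+s*P[:,0]+c*P[:,1],P[:,2]+z0]
        uv=((proj(f,W)+.5)*S-.5-off).astype(np.float32)
        cv2.fillConvexPoly(m,np.round(cv2.convexHull(uv)*16).astype(np.int32),255,cv2.LINE_AA,4)
    return m/255.
def fit(f,M,parts,q0,r,z0=0,mask=None):
    c=((proj(f,np.array([q0[0],q0[1],z0]))+.5)*S).astype(int); R=int(r/1.6*518*S); off=c-R
    T=M[off[1]:off[1]+2*R,off[0]:off[0]+2*R]
    w=1 if mask is None else mask[off[1]:off[1]+2*R,off[0]:off[0]+2*R]
    k=np.array([1,1,10.])
    g=lambda p:(np.abs(render(f,parts,p/k,off,T.shape,z0)-T)*w).sum()
    best=min((minimize(g,(np.array(q0)+[0,0,d])*k,method='Nelder-Mead',options=dict(initial_simplex=(np.array(q0)+[0,0,d])*k+np.array([[0,0,0],[.008,0,0],[0,.008,0],[0,0,.8]]),xatol=1e-4,fatol=1)) for d in(-.06,.06)),key=lambda r:r.fun)
    return best.x/k,best.fun/render(f,parts,best.x/k,off,T.shape,z0).sum()
E
python3 - <<'E'
from fit import *
import json
np.set_printoptions(precision=4,suppress=True)
f=dict(np.load("top0.npz")); M=wood(f); p=cloud(f); d=np.pi/180
res={}
t0=np.array([.5305,.294])-.068*np.array([np.cos(-14*d),np.sin(-14*d)])
for n,parts,q0,r in [("tray",tray(),[*t0,-14*d],.15),("a",bracket(),[.4207,.0646,-99*d],.1),("b",bracket(),[.3976,-.2585,42*d],.085),("c",bracket(),[.368,-.363,-13*d],.085),("s",bracket(.045),[.5305,.188,-151*d],.095)]:
    q,e=fit(f,M,parts,q0,r); res[n]=q.tolist(); print(n,q,q[2]/d,round(e,3))
# tubes: top-ring points
for n,(x,y),h in [("short",(.545,-.185),.072),("tall",(.413,-.088),.088)]:
    s=(p[...,2]>h-.015)&(p[...,2]<h+.012)&(np.hypot(p[...,0]-x,p[...,1]-y)<.055)
    uv=np.argwhere(s)[:,::-1]; P=np.array([ray(f,u,h) for u in uv])[:,:2]
    A=np.c_[2*P,np.ones(len(P))]; so=np.linalg.lstsq(A,(P**2).sum(1),rcond=None)[0]
    res[n]=so[:2].tolist(); print(n,so[:2],"mean r",np.sqrt(so[2]+so[:2]@so[:2]),len(P),"bbox mid",(P.max(0)+P.min(0))/2,P.max(0)-P.min(0), "z",np.nanmedian(p[s][:,2]))
json.dump(res,open("res.json","w"))
t=res["tray"];c,s=np.cos(t[2]),np.sin(t[2]); print("spigot",t[0]+c*.068,t[1]+s*.068,"vs ray",ray(f,(214,170.5),.038))
print("max z near spigot",np.nanmax(p[...,2][(np.hypot(p[...,0]-.53,p[...,1]-.295)<.13)]))
ov=cv2.resize(f["color"],None,fx=S,fy=S,interpolation=cv2.INTER_CUBIC)
for n in "tray a b c s".split():
    m=render(f,tray() if n=="tray" else bracket(.045 if n=="s" else .073),res[n],np.zeros(2),ov.shape[:2])
    cs,_=cv2.findContours((m>.5).astype(np.uint8),cv2.RETR_LIST,cv2.CHAIN_APPROX_NONE); cv2.drawContours(ov,cs,-1,(255,0,0),2)
for n,h in(("short",.072),("tall",.088)):
    for rr in(.034,.025):
        cv2.polylines(ov,[np.int32((proj(f,cyl(*res[n],rr,h,h))+.5)*S)],True,(0,0,255),2)
ov=ov[130*S:240*S,170*S:450*S]; cv2.imwrite("pics/ov.png",cv2.resize(ov,None,fx=.476,fy=.476,interpolation=cv2.INTER_AREA)[:,:,::-1])
E
```

```text
tray [ 0.4623  0.3102 -0.2725] -15.613825991850248 0.235
a [ 0.4181  0.064  -1.7139] -98.20147055999583 0.505
b [ 0.3974 -0.2579  0.7621] 43.666138794704125 0.725
c [ 0.3668 -0.3627 -0.3255] -18.652472571595926 0.829
s [ 0.528   0.1863 -2.6055] -149.28462459538116 1.741
short [ 0.5395 -0.1813] mean r 0.03125600184937909 149 bbox mid [ 0.54   -0.1805] [0.0665 0.0662] z 0.06984203136694811
tall [ 0.4103 -0.0858] mean r 0.03131089546782746 138 bbox mid [ 0.4103 -0.0861] [0.0651 0.0651] z 0.08624968824029378
spigot 0.527819469804111 0.2919397150160332 vs ray [0.5249 0.2853 0.038 ]
max z near spigot 0.2823609779204852
```

View pics/ov.png

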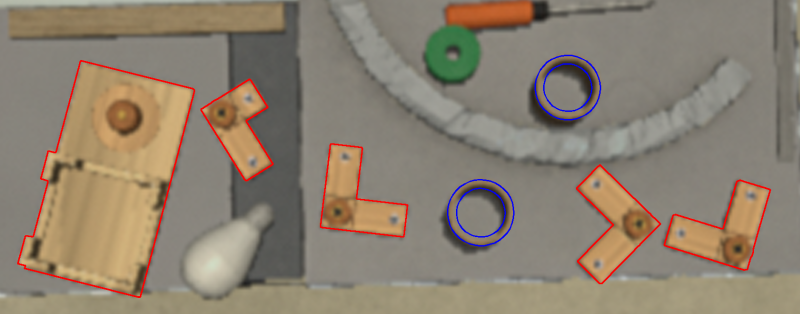

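The fitted outlines (red for tray and brackets, blue for tubes) sit on their objects. Now a check of the spigot position and of the tall obstacle near it.

Run:
```python
from fit import *
import json
np.set_printoptions(precision=4,suppress=True)
f=dict(np.load("top0.npz")); p=cloud(f); res=json.load(open("res.json")); t=res["tray"]
c,s=np.cos(t[2]),np.sin(t[2]); sp=(t[0]+c*.068,t[1]+s*.068)
for r in ((.05,.2),(.2,.4),(.4,.9)):
    m=(p[...,2]>r[0])&(p[...,2]<r[1])&(p[...,0]<.9)&(p[...,1]>.0)&(p[...,0]>.3)
    q=p[m]; d=np.hypot(q[:,0]-sp[0],q[:,1]-sp[1]); 
    far=np.argsort(d); print(r,len(q),q.min(0),q.max(0),"nearest spigot",q[far[:60:15]])
f2=dict(np.load("scene0.npz")); p2=cloud(f2)
m=(p2[...,2]>.1)&(p2[...,2]<.6)&(p2[...,0]<.75)&(p2[...,0]>.4)&(p2[...,1]>.15)&(p2[...,1]<.6)
q=p2[m]; print("scene",len(q),q.min(0),q.max(0)); d=np.hypot(q[:,0]-sp[0],q[:,1]-sp[1]);print(q[np.argsort(d)[:200:40]])
h=q[:,2]<.35; print(q[h].min(0) if h.any() else 0)
ov=cv2.resize(f["color"],None,fx=12,fy=12,interpolation=cv2.INTER_CUBIC)
for z,col in((.012,(255,0,0)),(.038,(0,0,255))): cv2.polylines(ov,[np.int32((proj(f,cyl(*sp,.018,z,z))+.5)*12)],True,col,1)
a=ov[150*12:195*12,190*12:240*12]
ov2=cv2.resize(f2["color"],None,fx=6,fy=6,interpolation=cv2.INTER_CUBIC)
for z,col in((.012,(255,0,0)),(.038,(0,0,255))): cv2.polylines(ov2,[np.int32((proj(f2,cyl(*sp,.018,z,z))+.5)*6)],True,col,1)
W=np.array([[x,y,.012] for x,y in((-.116,-.063),(.116,-.063),(.116,.063),(-.116,.063))]);W=np.c_[t[0]+c*W[:,0]-s*W[:,1],t[1]+s*W[:,0]+c*W[:,1],W[:,2]]
cv2.polylines(ov2,[np.int32((proj(f2,W)+.5)*6)],True,(255,0,0),1)
b=ov2[215*6:290*6,170*6:235*6]
h=max(a.shape[0],b.shape[0]); P=lambda i:np.pad(i,((0,h-i.shape[0]),(0,0),(0,0)))
o=np.hstack([P(a),P(b)]); k=min(1,800/o.shape[1]); o=cv2.resize(o,None,fx=k,fy=k); cv2.imwrite("pics/sp.png",o[:,:,::-1]); print(o.shape)
```

```text
(0.05, 0.2) 2161 [0.3329 0.0001 0.05  ] [0.8997 0.4375 0.1998] nearest spigot [[0.4808 0.3375 0.0514]
 [0.4577 0.2626 0.0514]
 [0.4811 0.3635 0.0557]
 [0.4361 0.2533 0.055 ]]
(0.2, 0.4) 4668 [0.6529 0.0813 0.2003] [0.8578 0.4376 0.3999] nearest spigot [[0.6539 0.2842 0.2698]
 [0.6547 0.2669 0.2646]
 [0.6569 0.2592 0.2765]
 [0.6612 0.2707 0.2711]]
(0.4, 0.9) 13401 [0.7118 0.0923 0.4001] [0.8267 0.4376 0.7861] nearest spigot [[0.7124 0.2949 0.4003]
 [0.7133 0.2835 0.4268]
 [0.7138 0.2917 0.4033]
 [0.7137 0.3016 0.4197]]
scene 17355 [0.6475 0.1501 0.1   ] [0.75   0.4447 0.5903]
[[0.6496 0.285  0.2731]
 [0.6532 0.2687 0.2684]
 [0.655  0.2508 0.2758]
 [0.6676 0.2829 0.2771]
 [0.6524 0.2158 0.273 ]]
[0.6475 0.1503 0.1   ]
(436, 800, 3)
```

View pics/sp.png

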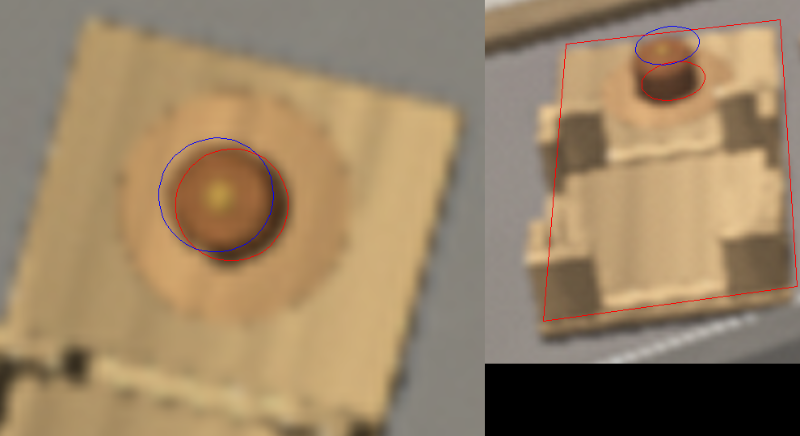

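The spigot stands about 2 mm off the prediction, roughly (-1.5,-2) mm in x, y, against ±7 mm of play. The drill-press table (x>0.648, z 0.27) is clear. Next: plan the grasps and place the first bracket.

```bash
cat > job.py <<'E'
import json, numpy as np
from plant import bot, optics
res=json.load(open("res.json")); T=np.array(res["tray"]); GX=.022; LIFT=.006
d2=lambda a:np.array([np.cos(a),np.sin(a)])
rot=lambda a:np.array([[np.cos(a),-np.sin(a)],[np.sin(a),np.cos(a)]])
BAY=T[:2]+rot(T[2])@[-.05,0]-[.0005,.001]
wrap=lambda a:(a+np.pi)%(2*np.pi)-np.pi
q6=lambda xy,yaw:wrap(np.arctan2(xy[1],xy[0])+np.pi/2-yaw)
def plan(n,k):
    b=np.array(res[n]); psi=T[2]+k*np.pi/2; heel=BAY+rot(psi)@[-.028,-.028]; o=[]
    for leg in (0,1):
        for fl in (0,np.pi):
            e=leg*np.pi/2; pp=b[:2]+GX*d2(b[2]+e); pl=heel+GX*d2(psi+e)
            y1=wrap(b[2]+e+fl); y2=wrap(psi+e+fl)
            o.append((max(abs(q6(pp,y1)),abs(q6(pl,y2))),pp,y1,pl,y2,leg))
    return min(o,key=lambda x:x[0])
ori=lambda y:[np.pi,0,y]
def pick(xy,yaw,z,opening,up=.2):
    bot.set_gripper(opening); bot.move_to([*xy,up],ori(yaw)); bot.move_l([*xy,z],rate=.15); bot.set_gripper(0.0)
    print("grip",bot.read_grip_width(),bot.read_grip_force(),bot.read_position()); bot.move_l([*xy,up],rate=.15)
    print("lifted grip",bot.read_grip_width(),bot.read_grip_force())
def place(xy,yaw,z,rel,up=.2):
    bot.move_to([*xy,up],ori(yaw)); bot.move_l([*xy,z+.03],rate=.15); bot.move_l([*xy,z],rate=.04)
    print("at",bot.read_position(),"F",bot.read_force()); bot.set_gripper(rel); bot.hold(.2)
    bot.move_l([*xy,up],rate=.15); print("clock",bot.read_clock())
E
python3 - <<'E'
from job import *
np.set_printoptions(precision=3,suppress=True)
print(BAY)
for k in range(4): print(k,[(n,round(plan(n,kk)[0],2),plan(n,kk)[5]) for n,kk in zip("cbacba",[k]*3+[k+2]*3)])
k=min(range(4),key=lambda k:max(plan("a",k)[0],plan("b",k+2)[0],plan("c",k)[0])); print("k",k)
for n,kk in(("a",k),("b",k+2),("c",k)):
    m,pp,y1,pl,y2,leg=plan(n,kk); print(n,leg,pp,y1,pl,y2,bot.ik([*pp,.006],ori(y1)) is not None,bot.ik([*pl,.019],ori(y2)) is not None,bot.ik([*pl,.2],ori(y2)))
E
```

```text
[0.414 0.323]
0 [('c', np.float64(0.97), 1), ('b', np.float64(1.33), 1), ('a', np.float64(0.66), 0), ('c', np.float64(1.13), 0), ('b', np.float64(0.61), 0), ('a', np.float64(1.29), 1)]
1 [('c', np.float64(0.68), 1), ('b', np.float64(0.89), 0), ('a', np.float64(1.85), 1), ('c', np.float64(2.01), 0), ('b', np.float64(1.82), 1), ('a', np.float64(0.99), 0)]
2 [('c', np.float64(1.13), 0), ('b', np.float64(0.61), 0), ('a', np.float64(1.29), 1), ('c', np.float64(0.97), 1), ('b', np.float64(1.33), 1), ('a', np.float64(0.66), 0)]
3 [('c', np.float64(2.01), 0), ('b', np.float64(1.82), 1), ('a', np.float64(0.99), 0), ('c', np.float64(0.68), 1), ('b', np.float64(0.89), 0), ('a', np.float64(1.85), 1)]
k 0
a 0 [0.415 0.042] 1.427653662017586 [0.4   0.297] 2.869079981198537 True True [ 0.465  0.048  1.731  0.     1.363 -0.833]
b 0 [ 0.413 -0.243] 0.7621178936004154 [0.427 0.348] 2.869079981198537 True True [ 0.527  0.16   1.608  0.     1.374 -0.772]
c 1 [ 0.374 -0.342] 1.245249266782614 [0.385 0.324] 1.2982836544036402 True True [ 0.528  0.059  1.72  -0.     1.363  0.801]
```

Run:
```python
from job import *
import cv2
np.set_printoptions(precision=4,suppress=True)
_,pp,y1,pl,y2,_=plan("a",0)
pick(pp,y1,LIFT,.62)
place(pl,y2,.0185,.5)
f=optics.grab_frame("top"); np.savez("t1.npz",**f); c=cv2.resize(f["color"][140:245,160:300],None,fx=5,fy=5,interpolation=cv2.INTER_CUBIC); cv2.imwrite("pics/t1.png",c[:,:,::-1])
```

```text
grip 0.35396499266321085 30.123143009841442 [0.4151 0.0423 0.0063]
lifted grip 0.3581010190691162 30.202855300158262
at [0.4003 0.2974 0.0184] F [ 0.1816 -0.1402 -0.195 ]
clock 11.575
```

View pics/t1.png

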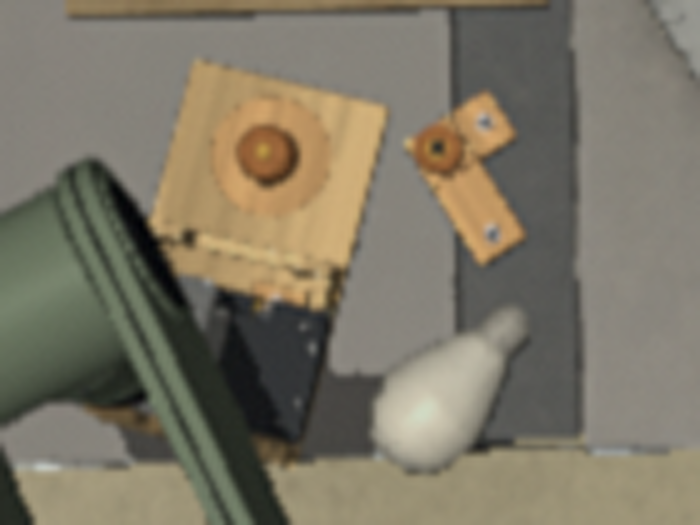

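The arm hides the bay here (the gripper is at about (270,370)). I'll move over bracket b and look again.

```bash
cat > look.py <<'E'
import sys
from fit import *; from job import *
np.set_printoptions(precision=4,suppress=True)
def look(name,layer,n,k):
    f=optics.grab_frame("top"); np.savez(name+".npz",**f); p=cloud(f)
    z0=.012+.015*layer; psi=T[2]+k*np.pi/2; heel=BAY+rot(psi)@[-.028,-.028]
    for leg in((0,0),(.045,0),(0,.045)):
        w=heel+rot(psi)@leg; u,v=np.round(proj(f,np.array([*w,z0+.015]))).astype(int); print("z",leg,p[v-1:v+2,u-1:u+2,2].mean(), "want",z0+.015+(.014 if leg==(0,0) else 0))
    ov=cv2.resize(f["color"],None,fx=S,fy=S,interpolation=cv2.INTER_CUBIC)
    m=render(f,bracket(),[*heel,psi],np.zeros(2),ov.shape[:2],z0)
    cs,_=cv2.findContours((m>.5).astype(np.uint8),cv2.RETR_LIST,cv2.CHAIN_APPROX_NONE); cv2.drawContours(ov,cs,-1,(255,0,0),1)
    cv2.imwrite(f"pics/{name}.png",ov[145*S:240*S,165*S:290*S,::-1])
E
python3 - <<'E'
from look import *
_,pp,y1,pl,y2,_=plan("b",2)
bot.set_gripper(.62); bot.move_to([*pp,.2],ori(y1)); look("t2",0,"a",0)
E
```

```text
z (0, 0) 0.038693700656195644 want 0.041
z (0.045, 0) 0.025993355174641533 want 0.027
z (0, 0.045) 0.025425267090733093 want 0.027
```

View pics/t2.png

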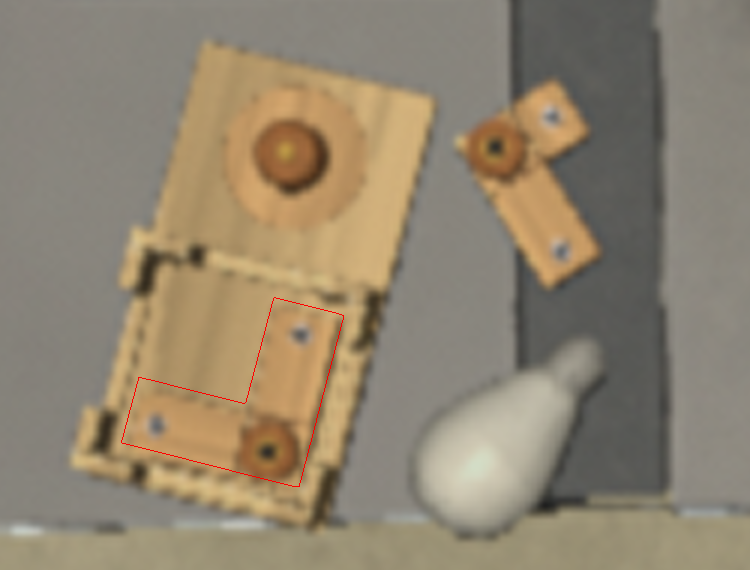

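Bracket a lies flat in the bay, its boss at (268,450), matching the planned red outline. Next is b, with a check from above c.

Run:
```python
from look import *
_,pp,y1,pl,y2,_=plan("b",2)
pick(pp,y1,LIFT,.62); place(pl,y2,.0338,.5)
_,pp,y1,pl,y2,_=plan("c",0)
bot.set_gripper(.62); bot.move_to([*pp,.2],ori(y1)); look("t3",1,"b",2)
```

```text
grip 0.4691465608685609 44.665990099310875 [ 0.4079 -0.2371  0.0121]
lifted grip 0.006174569581597403 0.0
at [0.4272 0.3482 0.0339] F [-0.3169 -0.3935  0.2391]
clock 24.1667
z (0, 0) 0.01038843186131312 want 0.055999999999999994
z (0.045, 0) 0.02469948383672481 want 0.041999999999999996
z (0, 0.045) 0.019987883532530695 want 0.041999999999999996
```

View pics/t3.png

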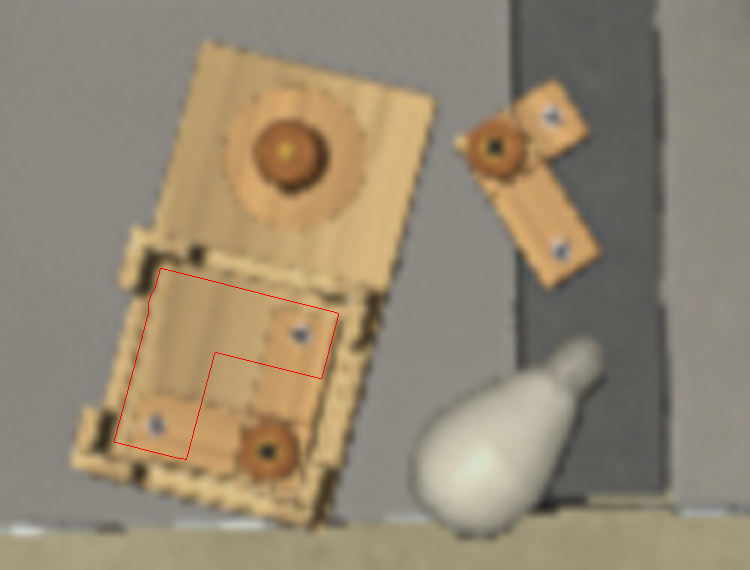

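The grasp of b failed: the grip read 44 mm, the TCP was pushed up to z=12 mm, and nothing was carried. The bay still holds only a. I'll look at where b and c are now.

Run:
```python
from look import *
bot.move_to([.45,.1,.3],ori(1.4))
f=optics.grab_frame("top"); np.savez("t4.npz",**f); M=wood(f)
for n,r in(("b",.1),("c",.085)):
    for dq in(0,.5,-.5):
        q,e=fit(f,M,bracket(),np.array(res[n])+[0,0,dq],r); print(n,q,e)
ov=cv2.resize(f["color"],None,fx=S,fy=S,interpolation=cv2.INTER_CUBIC)
cv2.imwrite("pics/t4.png",ov[140*S:235*S,325*S:455*S,::-1])
p=cloud(f)
for n in "bc": 
    u,v=np.round(proj(f,np.array([*res[n][:2],.029]))).astype(int); print(p[v-1:v+2,u-1:u+2,2])
```

```text
b [ 0.3984 -0.2589  0.7614] 1.098301050215776
b [ 0.3983 -0.2589  0.7618] 1.0981482163879361
b [ 0.3984 -0.2589  0.7615] 1.0982939975409916
c [ 0.3668 -0.3627 -0.3248] 0.8166141665022494
c [ 0.3668 -0.3627 -0.3247] 0.8166150675865428
c [ 0.3668 -0.3627 -0.3237] 0.8166720749491568
[[0.0285 0.0269 0.0321]
 [0.0324 0.0236 0.0279]
 [0.0346 0.0247 0.0318]]
[[0.0315 0.0298 0.0284]
 [0.0304 0.0254 0.0385]
 [0.0245 0.0313 0.0288]]
```

View pics/t4.png

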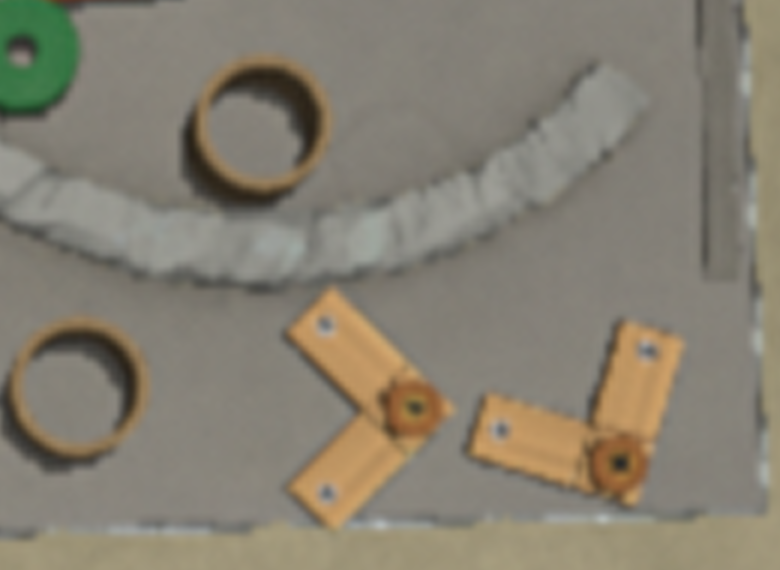

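b has moved about 1 mm only. The cause is my grasp point: at 22 mm from the heel, the 16 mm wide inner finger overlaps the other leg, whose inner edge is at 17 mm. I'll move the grasp out to 34 mm and retry.

```bash
sed -i 's/GX=.022/GX=.034/' job.py
python3 - <<'E'
from look import *
res["b"]=[.3984,-.2589,.7616]; json.dump(res,open("res.json","w"))
_,pp,y1,pl,y2,leg=plan("b",2); print(leg,pp)
pick(pp,y1,LIFT,.6)
if .3<bot.read_grip_width()<.42:
    place(pl,y2,.0338,.5)
    _,pp,y1,pl,y2,_=plan("c",0)
    bot.set_gripper(.6); bot.move_to([*pp,.2],ori(y1)); look("t5",1,"b",2)
E
```

```text
0 [ 0.423  -0.2354]
grip 0.355088682168208 29.939899742603302 [ 0.4231 -0.2354  0.0063]
lifted grip 0.35725565706993023 29.93685632944107
at [0.4156 0.3514 0.0337] F [-0.7442  0.0803 -1.4209]
clock 39.7333
z (0, 0) 0.05654811500341069 want 0.055999999999999994
z (0.045, 0) 0.03950917325276393 want 0.041999999999999996
z (0, 0.045) 0.042396398805321436 want 0.041999999999999996
```

View pics/t5.png

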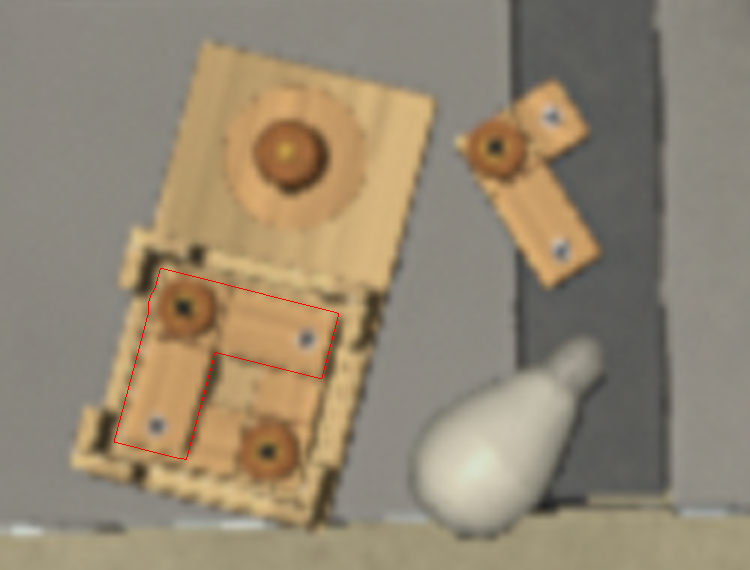

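b is in the second layer, flat, with its boss at (185,306) and matching the plan. c is next, then the look from above the short tube.

Run:
```python
from look import *
_,pp,y1,pl,y2,leg=plan("c",0); print(leg,pp)
pick(pp,y1,LIFT,.6)
if .3<bot.read_grip_width()<.42:
    place(pl,y2,.0488,.5)
    bot.set_gripper(1.); bot.move_to([*res["short"],.25],ori(T[2])); look("t6",2,"c",0)
```

```text
1 [ 0.3777 -0.3305]
grip 0.3571579102699423 29.98835027217865 [ 0.3778 -0.3307  0.0064]
lifted grip 0.3587110170575877 29.986745417118073
at [0.3884 0.3361 0.0487] F [ 1.0338 -0.2214 -0.8547]
clock 52.4667
z (0, 0) 0.06944415220860092 want 0.071
z (0.045, 0) 0.05613090715440075 want 0.056999999999999995
z (0, 0.045) 0.05631251025260374 want 0.056999999999999995
```

View pics/t6.png

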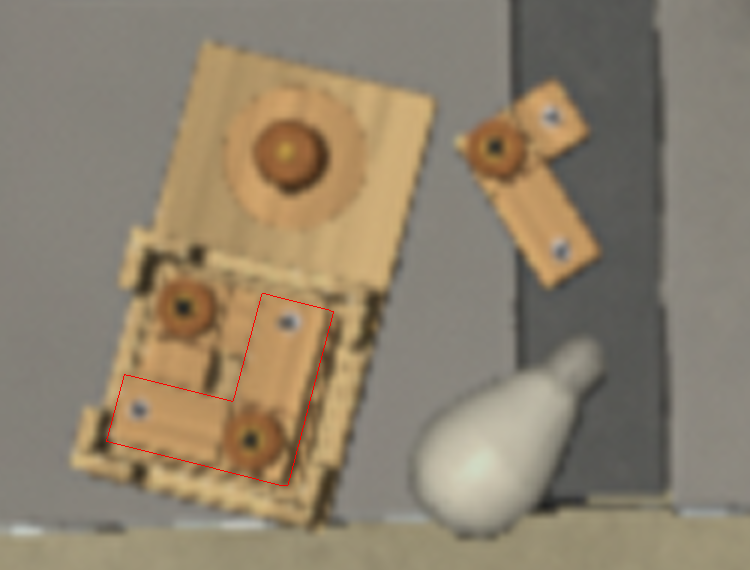

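The third layer is flat with its boss at (251,440), so the pile is complete. Now the short tube, gripped with the fingers along y so they clear the hose.

Run:
```python
from look import *
pick(np.array(res["short"])+[.0003,.0003],0.,.044,1.0,.25)
print(bot.read_clock())
if .6<bot.read_grip_width()<.8:
    place([.5265,.290],T[2],.0575,1.0,.25)
    bot.move_to([.35,-.1,.35],ori(0.))
    f=optics.grab_frame("top"); p=cloud(f)
    s=(p[...,2]>.06)&(p[...,2]<.11)&(np.hypot(p[...,0]-.528,p[...,1]-.292)<.055); print("tube top z",np.nanmedian(p[s][:,2]),"want .084",s.sum())
    P=np.array([ray(f,u,.084) for u in np.argwhere(s)[:,::-1]])[:,:2]; m=(P.max(0)+P.min(0))/2
    print("tray frame",rot(-T[2])@(m-T[:2]),P.max(0)-P.min(0))
    ov=cv2.resize(f["color"],None,fx=S,fy=S,interpolation=cv2.INTER_CUBIC); a=ov[145*S:240*S,165*S:260*S]
    g=optics.grab_frame("scene"); b=cv2.resize(g["color"],None,fx=S,fy=S,interpolation=cv2.INTER_CUBIC)[205*S:300*S,165*S:265*S]
    o=np.hstack([a,b]); k=800/o.shape[1]; cv2.imwrite("pics/t7.png",cv2.resize(o,None,fx=k,fy=k,interpolation=cv2.INTER_AREA)[:,:,::-1])
```

```text
grip 0.7118898856831003 30.000397172825615 [ 0.54   -0.1811  0.0443]
lifted grip 0.7207422770368876 29.998999711533543
59.5167
at [0.5267 0.2901 0.0577] F [-0.1056  0.7841 -1.2868]
clock 65.6167
tube top z 0.08097990067039518 want .084 192
tray frame [ 0.0675 -0.0069] [0.0687 0.0709]
```

View pics/t7.png

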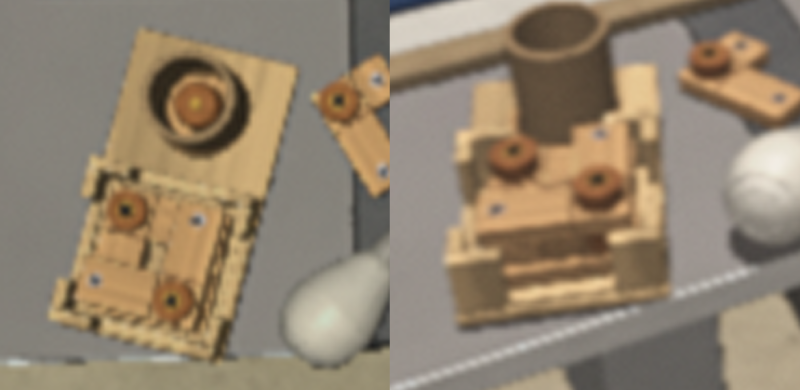

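The tube is down over the spigot at (197,102): its top reads 81 mm and the map reads about 2 mm low, so it is seated. The pile of three is level, and the look-alikes haven't moved. Handing in.

```bash
python3 -c "
from plant import bot
print(bot.sign_off())"
```

```text
the job is handed in; nothing more can be done
None
```

I handed the job in at about 66 s on the robot clock, with the three equal brackets piled flat in the bay, alternating half turns, and the short tube seated on the spigot; the sign-off gave no verdict. My first grasp of one bracket failed and nudged it about 1 mm before a second grasp worked, and the last images show the look-alike bracket unmoved (the taller tube was not imaged again after the first retry).

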